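Close the nesting candy canister on the TV bench

ROBOT

A 6-joint arm with a two-finger parallel gripper is mounted at the origin on the work surface. World frame = base frame: x ahead of the robot, y to its left, z up, the work surface at z = 0. Lengths are in m, angles in rad, forces in N, time in s.
With the tool pointing down it reaches from about 0.325 to 1 m from the base axis. Payload 5.1 kg.
Tool frame: the origin (TCP) lies at the very end of the fingers, on their centre line; the grasp point (between the pads) lies 19 mm behind it; z points along the fingers, y is the line along which they close (so a half turn about z gives the same grasp; the last joint's range is limited). The gripper opens to 85 mm and grips with 20 to 120 N. Pads are 22 mm wide; open, the fingers measure 114 mm over their backs; the gripper's body (76 mm by 85 mm) begins 54 mm behind the grasp point. The pads swing forward as they close: fully open they stand 13 mm farther back than shut.
Start: joints at [-1.349, 0.124, 1.65, -0, 1.367, -0.083], TCP at [0.195, -0.62, 0.231] pointing down, gripper open.
Joint ranges: [-2.61, 2.61], [-1.02, 2.33], [0.03, 2.71], [-1.35, 4.49], [0.32, 2.68], [-2.91, 2.91]. Speed limits (rad/s): [2.57, 2.57, 3.14, 3.14, 3.14, 3.14].

INTERFACE

Orientations are given as a unit quaternion [w, x, y, z].
In Python, from station import robot gives the robot as it stands.
- The arm moves only by the tool apply_moves, never from a script. Its argument "rows" is a list of rows, each a list of 5 numbers: the closure in counts, from 0 (fully open) to 255 (shut), then the shift along the world's x, y, z in m, then the turn about the world's z in degrees. In form: [[gripper, x, y, z, roll], ...]. A call has 1 to 12 rows; each row shifts and turns the commanded pose from where the row before left it; what a row does not reach is not made up. A row lasts 1/12 s, in which the tool goes at most 41.7 mm and 7.16 degrees, less where a joint would pass 70% of its speed; a pose out of reach is approached as far as the arm can. A call with a gripper value outside its range is refused whole. The fingers move at their own pace and stop on an object; the grip force is fixed at half the most. Time passes only in rows, so rows that do not move let the fingers close. It gives the time, the measured TCP pose, the force, the opening and the grip force at its end, in the units of the state.
- robot.get_obs(): the state, without advancing time (a new reading comes with each control period).
- robot.get_image(name): name is "scene" or "top" or "wrist"; returns a dict with "img" (480x640x3 uint8, red, green, blue), "z_map" (480x640 float32, m along the optical axis (not along the pixel's ray), 0 where there is no reading), "fov_y" (degrees; the focal length in pixels is half the picture's height over the tangent of half this angle, whatever the lens; pixels are square), "cx", "cy" (the principal point, pixels), "T" (4x4, takes a point from camera to world coordinates). Camera axes: x right, y up, looking along -z (the intrinsics and any distortion apply to the point x, -y, -z); pixel columns grow to the right and rows downward; lengths in m; the calibration is good to about 2 mm. A picture is of the moment at which its call begins.
- robot.finish_job(): hands the job in; it is judged then, once.
The state is a dict: "t": time; "q": joint angles; "qvel": joint speeds; "tau": joint torques, N m; "tool_pos": TCP position; "ee_rot": TCP orientation; "ft_force": force on the tool from outside, world axes, zero at the start; "moment": the same for the moment, N m; "grip_width": finger opening in m; "grip_force": force on a finger pad.
Only numpy, scipy, OpenCV 4.12 (cv2) and the standard library are available. Lean on these libraries where they do the work, as an engineer would, in place of code of your own. Each camera call takes 0.05 s, during which the arm holds its last target. There are 200 camera calls.

TASK

Stand the slim knobbed canister upright inside the open lower half of the big dark-wood nesting canister. Then lower the big upper shell over it with its handle bar turned well away from the two steel hooks, and once it is fully down, turn it either way until the bar lines up with the hooks and both steel tabs sit under them. Let go, and do not knock over the ceramic elephant.

Things in the scene. Friction and masses are not known exactly. Their poses are not given: they have to be found in the camera images.
- lower_half: Open lower half, dark wood, loose, 0.65 kg. Origin: underside centre, z up (sizes in mm). 110 wide to a flat shoulder at z 32; above, a hollow spigot tapers from 96 to 74 mm at the rim, z 60, centring the shell. Mouth 66 inside, inner floor z 8. Steel hooks on its +x and -x sides: 24 mm wide, out to 84 from the axis, top z 50, lips reach in to 64, underside z 46, open both ways round.
- upper_shell: Upper shell, dark wood, 0.22 kg, an upside-down cup. Origin: centre of its open rim, z up (sizes in mm). 110 outside, 102 inside, top z 68, ceiling z 62. Handle bar on top along x: 60 long, 16 thick, z 68 to 98. Tabs at the rim on +x and -x, out to 74 from the axis, 16 wide, 8 high. Seated: origin 32 mm above lower half's, 3 mm play, turns freely. Lower it with bar 45 to 90 deg (min 25) off the hook line.
- slim_canister: Slim closed canister to nest inside, dark wood, 0.09 kg, upright. Origin: underside centre, z up. Body 40 mm wide, 50 mm high; round knob on top, 22 mm wide, z 50 to 74 mm. (The other knobbed canister, squat, 84 mm wide, 66 mm high, does not fit and is not part of the job.)
- elephant: White ceramic elephant figurine, about 85 mm long and 65 mm high, standing loose towards the back of the bench. Origin: underside centre, z up, trunk towards -x. Must not be knocked over.
Things that resemble listed ones, but are neither listed nor needed, are in the scene too. What is shaped like the upper_shell but red or turquoise is not meant.

How it is judged:
On the way, in this order (a step that is already met when the one before it is completed fails the run):
1. the slim canister stands in the lower half (horizontal distance between slim_canister and lower_half below 0.028 m and z of slim_canister in the frame of lower_half between 0.002 and 0.02 m and angle between slim_canister's own z axis and vertical below 0.3 rad), for 0.1 s.
2. the upper shell is down on the lower half with its bar still turned away from the hooks (horizontal distance between upper_shell and lower_half below 0.012 m and z of upper_shell in the frame of lower_half between 0.026 and 0.038 m and angle between upper_shell's own z axis and vertical below 0.12 rad and angle between the x axis of upper_shell and the x axis of lower_half, either way round above 0.3 rad).
At the end, for the whole second after the job is handed in: Slim canister upright (17 deg) on the lower half's floor, within 28 mm of its axis; upper shell level (7 deg) on the shoulder, origin 26-38 mm above the lower half's and within 12 mm of its axis, bar within 15 deg of the hook line; lower half upright on the bench; all at rest (all of step 1 and horizontal distance between upper_shell and lower_half below 0.012 m and z of upper_shell in the frame of lower_half between 0.026 and 0.038 m and angle between upper_shell's own z axis and vertical below 0.12 rad and angle between the x axis of upper_shell and the x axis of lower_half, either way round below 0.26 rad and angle between lower_half's own z axis and vertical below 0.1 rad and height (world z) of lower_half below 0.01 m and linear speed of each of lower_half, upper_shell, slim_canister below 0.02 m/s); the robot touches nothing.
It fails at once if the ceramic elephant is knocked over (angle between elephant's own z axis and vertical above 0.6 rad).
It also fails if it takes over 72 s, if anything falls off the work surface, if the arm or the gripper's body presses on something with over 40 N, if the wrist force passes 120 N, or if a joint passes its speed limit or range.

## Working session

There is one attempt and no reset: what is moved stays moved. The work goes in short steps, Python scripts to look and compute and a tool call to move; the robot and the scene stay as the last step left them, time stands still between calls to the robot, and variables do not carry over. Pictures are saved under pics/ and viewed, at most 10 in all, crops included, and the job is handed in when it is done.

Besides the shell and the picture viewer there is one more tool, called after ">>>" as a command line: name --pt "numbers of a row" for each row, then --argument value for the rest. apply_moves: Moves the arm, as the interface text tells. Its arguments: {"type":"object","properties":{"rows":{"type":"array"}},"required":["rows"]}

```bash
mkdir -p pics; cat > h.py <<'E'
import numpy as np,cv2
from station import robot
def pts(d):
    z=d["z_map"];h,w=z.shape;f=h/2/np.tan(np.radians(d["fov_y"])/2)
    v,u=np.mgrid[:h,:w]
    P=np.stack([(u-d["cx"])/f*z,-(v-d["cy"])/f*z,-z,np.ones_like(z)],-1)
    return (P@np.array(d["T"]).T)[...,:3]
def get(n):
    d=robot.get_image(n);return d,pts(d)
def save(img,n): cv2.imwrite("pics/"+n,cv2.cvtColor(np.ascontiguousarray(img),cv2.COLOR_RGB2BGR))
E
python3 - <<'E'
from h import *
for n in("top","scene"):
    d,P=get(n);save(d["img"],n+"0.png");np.savez(n+"0.npz",img=d["img"],P=P,z=d["z_map"])
    print(n,{k:v for k,v in d.items() if k not in("img","z_map")},(d["z_map"]==0).mean())
print(robot.get_obs())
E
```

```text
top {'fov_y': 49.17165103100214, 'cx': 311.7773241730907, 'cy': 241.39142245216303, 'T': array([[-0.02015649,  0.98234365, -0.18599642,  0.28870622],
       [-0.99974771, -0.01795937,  0.01349021,  0.00815734],
       [ 0.00991164,  0.18622141,  0.98245781,  1.16728045],
       [ 0.        ,  0.        ,  0.        ,  1.        ]])} 0.0040852864583333336
scene {'fov_y': 48.054940260797785, 'cx': 328.4730583908285, 'cy': 239.34535453995193, 'T': array([[-0.70322616, -0.47637404,  0.5277696 ,  1.12341679],
       [ 0.71075373, -0.45289904,  0.53824864,  0.62273125],
       [-0.01738133,  0.75362473,  0.65707508,  0.79655771],
       [ 0.        ,  0.        ,  0.        ,  1.        ]])} 0.004091796875
{'t': 0.1, 'q': array([-1.34858974e+00,  1.24430188e-01,  1.65155052e+00,  1.94090186e-05,
        1.36753591e+00, -8.26057831e-02]), 'qvel': array([-8.10726454e-04, -2.64431316e-03, -2.39250570e-03, -1.19365739e-06,
        2.66036103e-04,  1.75945408e-03]), 'tau': array([-1.06934766e-05, -4.24929786e+01, -3.66654038e+01, -7.48100274e-05,
        3.88704779e-03,  2.90175963e-07]), 'tool_pos': array([ 0.19492266, -0.61949094,  0.23017451]), 'ee_rot': array([-9.60303781e-04,  9.88408481e-01,  1.51814850e-01, -5.76126263e-05]), 'ft_force': array([ 0.38606782,  0.05880148, -0.38348516]), 'moment': array([0.01922497, 0.02493987, 0.05469404]), 'grip_force': 0.0, 'grip_width': 0.08573880767457186}
```

View pics/top0.png

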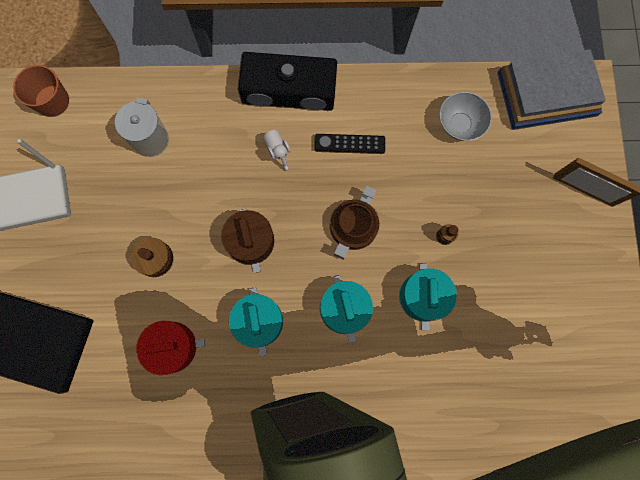

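View pics/scene0.png

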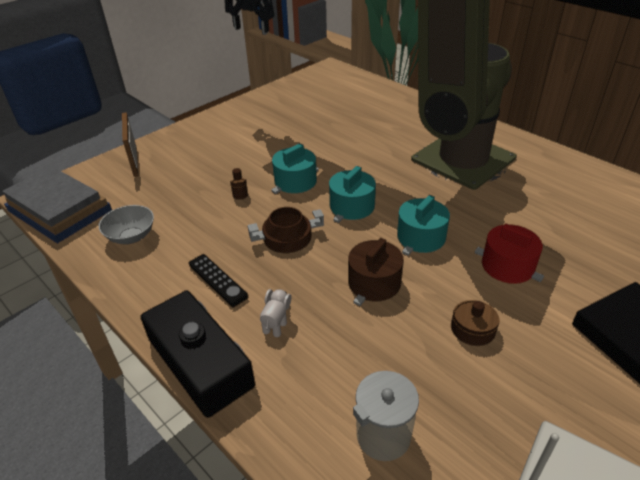

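Top view: the slim canister could be the small knobbed one at (448,234) or the squat one at (152,256); I choose the first, as it is slim. The shell could be dark brown (248,237), turquoise (256,320)/(346,307)/(428,295) or red (166,347); I choose the dark one. The lower half is at (355,222), with hooks at (369,193) and (341,251). The elephant is at (277,145).

```bash
cat > m.py <<'E'
from h import *
D={n:np.load(n+"0.npz") for n in("top","scene")}
img,P=D["top"]["img"],D["top"]["P"]
def reg(P,img,c,r,lo,hi): 
    m=(np.hypot(P[...,0]-c[0],P[...,1]-c[1])<r)&(P[...,2]>lo)&(P[...,2]<hi);return P[m],img[m]
for nm,(u,v) in dict(slim=(448,234),low=(355,222),shell=(248,237),squat=(152,256),eleph=(277,145)).items():
    c0=P[v,u];print(nm,c0.round(3))
    for n in D:
        q,c=reg(D[n]["P"],D[n]["img"],c0[:2],.095 if nm in("low","shell") else .05,.012,.2)
        if len(q)<5: continue
        print(' ',n,len(q),'min',q.min(0).round(3),'max',q.max(0).round(3),'mean',q.mean(0).round(3))
        g=(np.ptp(c.astype(int),axis=1)<25)&(c.max(1)>90)
        if nm in("low","shell"):
            s=q[g]
            if len(s)>4:
                _,lab,cen=cv2.kmeans(s[:,:2].astype(np.float32),2,None,(3,50,1e-5),5,2)
                for k in(0,1): print('   steel',s[lab[:,0]==k].mean(0).round(3),(lab==k).sum(), s[lab[:,0]==k][:,2].max().round(3))
            zr={"low":(.054,.07),"shell":(.076,.115)}[nm]
            t=q[(q[:,2]>zr[0])&(q[:,2]<zr[1])]
            if len(t)>5:
                (r)=cv2.minAreaRect((t[:,:2]*1000).astype(np.float32));print('   top rect',r,'circ',cv2.minEnclosingCircle((t[:,:2]*1000).astype(np.float32)))
        if nm=="slim":
            for a,b in((.03,.052),(.062,.09)):
                t=q[(q[:,2]>a)&(q[:,2]<b)];print('   z',a,len(t),t.mean(0).round(3) if len(t) else '')
im=cv2.resize(img[130:330,200:480],None,fx=2.8,fy=2.8,interpolation=cv2.INTER_CUBIC);save(im,"crop1.png")
E
python3 m.py
```

```text
slim [ 0.51  -0.302  0.058]
  top 331 min [ 0.497 -0.328  0.012] max [ 0.537 -0.288  0.079] mean [ 0.513 -0.304  0.047]
   z 0.03 179 [ 0.513 -0.304  0.039]
   z 0.062 96 [ 0.515 -0.307  0.073]
  scene 352 min [ 0.495 -0.328  0.012] max [ 0.537 -0.286  0.077] mean [ 0.521 -0.301  0.043]
   z 0.03 151 [ 0.521 -0.301  0.04 ]
   z 0.062 75 [ 0.518 -0.305  0.071]
low [ 0.55  -0.106  0.011]
  top 1556 min [ 0.463 -0.156  0.012] max [ 0.623 -0.048  0.066] mean [ 0.538 -0.1    0.041]
   steel [ 0.481 -0.07   0.045] 123 0.055
   steel [ 0.605 -0.134  0.041] 155 0.056
   top rect ((546.8225708007812, -102.45472717285156), (78.78885650634766, 153.4014434814453), 84.86929321289062) circ ((548.337890625, -95.01521301269531), 80.68502044677734)
  scene 1994 min [ 0.462 -0.159  0.012] max [ 0.623 -0.044  0.064] mean [ 0.551 -0.094  0.037]
   steel [ 0.605 -0.134  0.04 ] 132 0.054
   steel [ 0.481 -0.07   0.039] 127 0.053
   top rect ((547.9638671875, -109.54654693603516), (78.84407043457031, 95.92597961425781), 22.388669967651367) circ ((556.9832763671875, -109.51116943359375), 54.322227478027344)
[... 317 characters left out ...]
265625, 120.02977752685547), 34.36448669433594)
  scene 2733 min [0.458 0.078 0.012] max [0.571 0.188 0.102] mean [0.53  0.146 0.06 ]
   top rect ((514.4729614257812, 133.24761962890625), (62.4422492980957, 17.223180770874023), 13.78757381439209) circ ((514.0654296875, 134.04080200195312), 31.428125381469727)
squat [0.474 0.336 0.052]
  top 1217 min [0.435 0.304 0.012] max [0.518 0.386 0.072] mean [0.475 0.343 0.035]
  scene 1389 min [0.435 0.304 0.012] max [0.522 0.384 0.07 ] mean [0.486 0.346 0.035]
eleph [0.717 0.066 0.062]
  top 566 min [0.675 0.039 0.014] max [0.758 0.098 0.069] mean [0.718 0.068 0.054]
  scene 946 min [0.688 0.04  0.012] max [0.762 0.099 0.067] mean [0.731 0.077 0.049]
```

View pics/crop1.png

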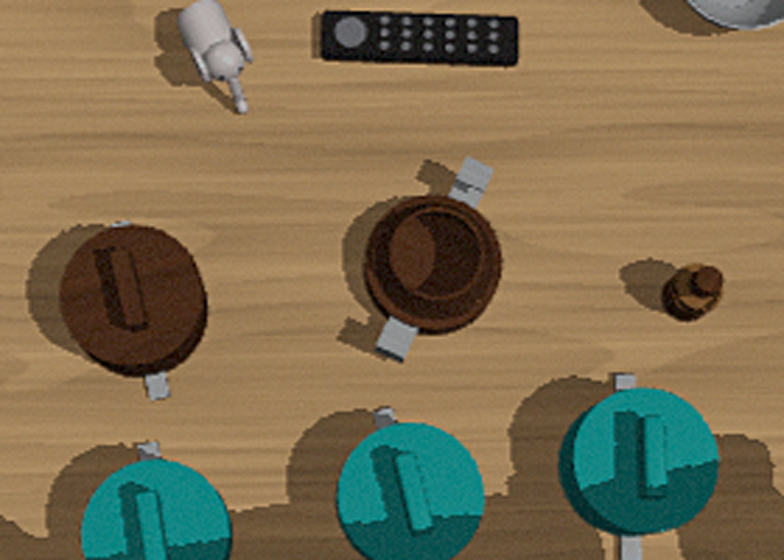

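The crop confirms the choices: the slim canister is at the right, crop (690,290), and the shell's bar is at crop (122,290). Lower half: (0.543,-0.102), hook line -27°. Shell: (0.514,0.132), bar about +13°.

>>> apply_moves --pt "0 0.0268 0.0261 -0.006 0" --pt "0 0.0268 0.0261 -0.006 0" --pt "0 0.0268 0.0261 -0.006 0" --pt "0 0.0268 0.0261 -0.006 0" --pt "0 0.0268 0.0261 -0.006 0" --pt "0 0.0268 0.0261 -0.006 0" --pt "0 0.0268 0.0261 -0.006 0" --pt "0 0.0268 0.0261 -0.006 0" --pt "0 0.0268 0.0261 -0.006 0" --pt "0 0.0268 0.0261 -0.006 0" --pt "0 0.0268 0.0261 -0.006 0" --pt "0 0.0268 0.0261 -0.006 0"

```text
t: 1.1
tool_pos: [0.5175, -0.3051, 0.1586]
ee_rot: [-0.0, 0.988, 0.152, -0.0]
ft_force: [0.1, -0.4, 0.5]
grip_width: 0.0858
grip_force: 0.0
```

```bash
python3 - <<'E'
from h import *
for n in("wrist","top"):
    d,P=get(n)
    if n=="wrist": save(d["img"],"w1.png")
    m=(np.hypot(P[...,0]-.516,P[...,1]+.307)<.035)&(P[...,2]>.006)&(P[...,2]<.085)
    for a,b in((.01,.045),(.046,.055),(.068,.085)):
        t=P[m&(P[...,2]>a)&(P[...,2]<b)]
        if len(t): print(n,a,len(t),t.min(0).round(4),t.max(0).round(4),t.mean(0).round(4))
o=robot.get_obs();print(o["t"],o["tool_pos"],o["ee_rot"])
E
```

```text
wrist 0.01 1437 [ 0.4975 -0.3307  0.0101] [ 0.5371 -0.2901  0.0449] [ 0.5239 -0.3077  0.0346]
wrist 0.046 87 [ 0.5164 -0.3277  0.0461] [ 0.5368 -0.2905  0.0548] [ 0.5288 -0.3061  0.0499]
wrist 0.068 770 [ 0.5062 -0.3209  0.0681] [ 0.5279 -0.2995  0.0749] [ 0.5176 -0.3101  0.0728]
top 0.01 27 [ 0.5068 -0.2946  0.0119] [ 0.5231 -0.2886  0.0442] [ 0.5133 -0.2899  0.028 ]
1.2 [ 0.51867236 -0.30253594  0.15739705] [-1.52908614e-03  9.87981885e-01  1.54561235e-01 -5.30555486e-04]
```

View pics/w1.png

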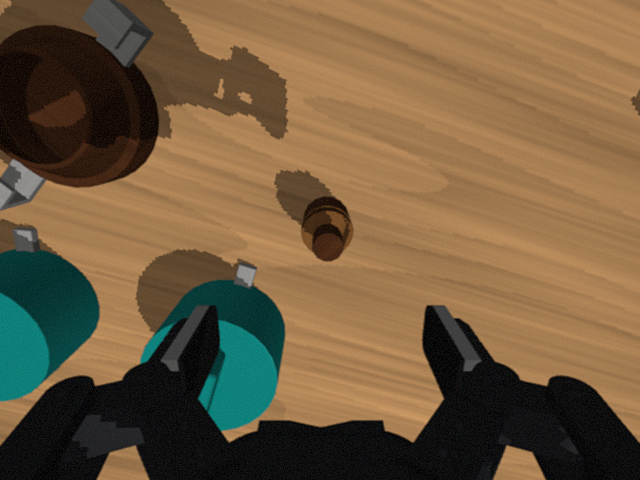

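>>> apply_moves --pt "0 0 -0.004 -0.03 0" --pt "0 0 0 -0.03 0" --pt "0 0 0 0 0" --pt "0 0 0 0 0"

```text
t: 1.53
tool_pos: [0.5148, -0.31, 0.0971]
ee_rot: [-0.002, 0.988, 0.152, -0.002]
ft_force: [-0.9, 0.4, 0.6]
grip_width: 0.0851
grip_force: 0.0
```

>>> apply_moves --pt "0 0.001 0 -0.025 0" --pt "0 0 0 -0.02 0" --pt "0 0 0 0 0" --pt "255 0 0 0 0" --pt "255 0 0 0 0" --pt "255 0 0 0 0" --pt "255 0 0 0 0" --pt "255 0 0 0 0" --pt "255 0 0 0 0" --pt "255 0 0 0 0" --pt "255 0 0 0 0" --pt "255 0 0 0 0"

```text
t: 2.53
tool_pos: [0.5183, -0.3111, 0.0557]
ee_rot: [0.0, 0.988, 0.152, 0.001]
ft_force: [-0.3, 2.4, 7.0]
grip_width: 0.0202
grip_force: 58.6
```

>>> apply_moves --pt "255 0 0 0.03 0" --pt "255 0 0 0.03 0" --pt "255 0 0 0.03 0" --pt "255 0.004 0.03 0.01 0" --pt "255 0.004 0.03 0 0" --pt "255 0.004 0.03 0 0" --pt "255 0.004 0.03 0 0" --pt "255 0.004 0.03 0 0" --pt "255 0.004 0.03 0 0" --pt "255 0.002 0.028 0 0" --pt "255 0 0 0 0" --pt "255 0 0 0 0"

```text
t: 3.53
tool_pos: [0.5434, -0.1016, 0.1539]
ee_rot: [0.0, 0.988, 0.153, -0.0]
ft_force: [-0.4, -0.2, -1.4]
grip_width: 0.0199
grip_force: 58.9
```

```bash
python3 - <<'E'
from h import *
d,P=get("wrist");save(d["img"],"w2.png");o=robot.get_obs();print(o["t"],o["tool_pos"],o["ft_force"],o["grip_width"])
q=P[(np.hypot(P[...,0]-.543,P[...,1]+.102)<.1)&(P[...,2]>.02)]
print(np.histogram(q[:,2],np.arange(.02,.3,.01)))
t=q[(q[:,2]>.056)&(q[:,2]<.066)&(np.hypot(q[:,0]-.543,q[:,1]+.102)<.06)];print(len(t),t.min(0),t.max(0))
A=np.c_[2*t[:,:2],np.ones(len(t))];s=np.linalg.lstsq(A,(t[:,:2]**2).sum(1),rcond=None)[0];print(s[:2],np.sqrt(s[2]+s[0]**2+s[1]**2))
E
```

```text
3.5833 [ 0.5434665  -0.10256505  0.15400605] [ 0.14401988 -0.03712697 -1.61166171] 0.019768064516195293
(array([ 1560,  3786,  2856,  2305,   107,     0,     0,    75,   335,
         387,   438,  1936,   494,   611,  1387,  2865,  1187,  2319,
        7874,  7287, 11787, 15731,  7314,     0,     0,     0,     0]), array([0.02, 0.03, 0.04, 0.05, 0.06, 0.07, 0.08, 0.09, 0.1 , 0.11, 0.12,
       0.13, 0.14, 0.15, 0.16, 0.17, 0.18, 0.19, 0.2 , 0.21, 0.22, 0.23,
       0.24, 0.25, 0.26, 0.27, 0.28, 0.29]))
1493 [ 0.51362509 -0.14206412  0.05600502] [ 0.58289275 -0.06577327  0.06109485]
[ 0.5444783  -0.10388508] 0.03559611455850047
```

View pics/w2.png

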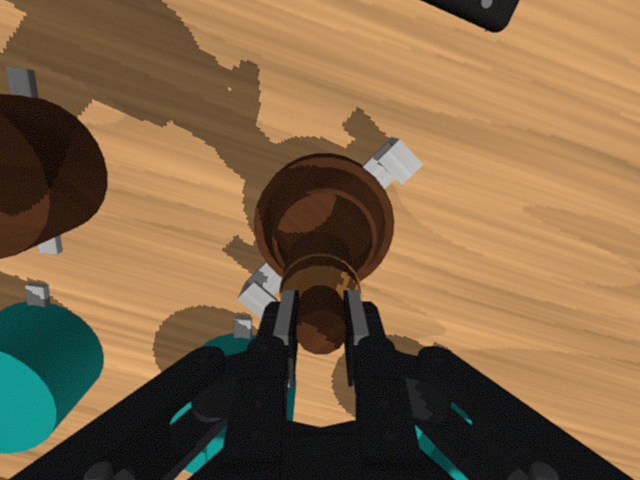

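>>> apply_moves --pt "255 0.001 -0.001 -0.03 0" --pt "255 0 0 -0.03 0" --pt "255 0 0 -0.02 0" --pt "255 0 0 -0.006 0" --pt "255 0 0 -0.003 0" --pt "255 0 0 0 0" --pt "255 0 0 0 0"

```text
t: 4.17
tool_pos: [0.5457, -0.1047, 0.0668]
ee_rot: [0.001, 0.988, 0.151, 0.001]
ft_force: [0.2, -0.2, -0.2]
grip_width: 0.0199
grip_force: 59.2
```

>>> apply_moves --pt "255 0 0 -0.002 0" --pt "255 0 0 0 0" --pt "120 0 0 0 0" --pt "0 0 0 0 0" --pt "0 0 0 0 0" --pt "0 0 0 0 0" --pt "0 0 0 0 0" --pt "0 0 0 0.03 0" --pt "0 0 0 0.04 0" --pt "0 0 0 0.04 0" --pt "0 0 0 0 0"

```text
t: 5.08
tool_pos: [0.5496, -0.1052, 0.1834]
ee_rot: [0.003, 0.988, 0.152, 0.007]
ft_force: [1.4, 0.1, 1.8]
grip_width: 0.0852
grip_force: 0.0
```

```bash
python3 - <<'E'
from h import *
for n in("wrist","scene","top"):
    d,P=get(n)
    m=np.hypot(P[...,0]-.5445,P[...,1]+.1035)<.045
    for a,b in((.07,.1),(.05,.063)):
        t=P[m&(P[...,2]>a)&(P[...,2]<b)]
        if len(t): print(n,a,len(t),t.min(0).round(4),t.max(0).round(4),t.mean(0).round(4))
    if n=="wrist":
        save(d["img"],"w3.png")
    # shell bar
    if n!="top":
        t=P[(np.hypot(P[...,0]-.514,P[...,1]-.132)<.06)&(P[...,2]>.085)&(P[...,2]<.11)]
        print(n,'bar',len(t),cv2.minAreaRect((t[:,:2]*1000).astype(np.float32)) if len(t) else '')
o=robot.get_obs();print(o["t"],o["tool_pos"],o["grip_width"])
E
```

```text
wrist 0.07 728 [ 0.5335 -0.1137  0.0701] [ 0.5548 -0.0923  0.083 ] [ 0.5453 -0.1027  0.0802]
wrist 0.05 2243 [ 0.5068 -0.1442  0.05  ] [ 0.585  -0.0633  0.0628] [ 0.554  -0.1011  0.057 ]
wrist bar 0 
scene 0.07 85 [ 0.5337 -0.1117  0.0705] [ 0.555  -0.0887  0.0855] [ 0.5454 -0.0982  0.0793]
scene 0.05 385 [ 0.5058 -0.1417  0.0501] [ 0.5841 -0.0612  0.063 ] [ 0.5523 -0.0924  0.0563]
scene bar 252 ((513.8626098632812, 133.58631896972656), (63.76061248779297, 16.524686813354492), 11.644169807434082)
5.2333 [ 0.54484121 -0.10388031  0.17386014] 0.08543686372727112
```

View pics/w3.png

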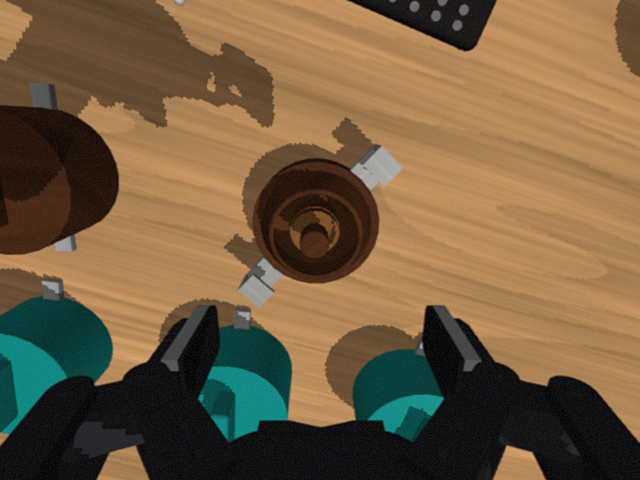

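The slim canister stands in the mouth (knob at (315,238), knob top z about 0.081). The hooks are at (375,165) and (257,285). Next is the shell.

>>> apply_moves --pt "0 -0.0045 0.034 0 -1" --pt "0 -0.0045 0.034 0 -1" --pt "0 -0.0045 0.034 0 -1" --pt "0 -0.0045 0.034 0 -1" --pt "0 -0.0045 0.034 0 -1" --pt "0 -0.0045 0.034 0 0" --pt "0 -0.004 0.033 0 0" --pt "0 0 0 0 0" --pt "0 0 0 0 0"

```text
t: 5.98
tool_pos: [0.512, 0.1343, 0.1709]
ee_rot: [0.0, 0.994, 0.11, -0.002]
ft_force: [-0.3, -0.4, 1.2]
grip_width: 0.0853
grip_force: 0.0
```

```bash
python3 - <<'E'
from h import *
d,P=get("wrist")
t=P[(np.hypot(P[...,0]-.514,P[...,1]-.132)<.06)&(P[...,2]>.09)&(P[...,2]<.106)]
print('bar',len(t),t[:,2].max(),cv2.minAreaRect((t[:,:2]*1000).astype(np.float32)))
o=robot.get_obs();w,x,y,z=o["ee_rot"];print(o["t"],o["tool_pos"],np.degrees(2*np.arctan2(y,x)))
E
```

```text
bar 2127 0.09921798998939799 ((514.9013671875, 131.41844177246094), (59.20798873901367, 16.002527236938477), 12.601576805114746)
6.0333 [0.51246163 0.13325634 0.17126348] 12.549165693819663
```

>>> apply_moves --pt "0 0.002 -0.002 -0.035 0" --pt "0 0 0 -0.035 0" --pt "0 0 0 -0.02 0" --pt "0 0 0 -0.008 0" --pt "255 0 0 0 0" --pt "255 0 0 0 0" --pt "255 0 0 0 0" --pt "255 0 0 0 0" --pt "255 0 0 0 0" --pt "255 0 0 0 0" --pt "255 0 0 0 0" --pt "255 0 0 0 0"

```text
t: 7.03
tool_pos: [0.5166, 0.1315, 0.0767]
ee_rot: [-0.0, 0.994, 0.109, 0.001]
ft_force: [-0.9, 1.1, 5.6]
grip_width: 0.0149
grip_force: 62.7
```

>>> apply_moves --pt "255 0 0 0.02 0" --pt "255 0 0 0.035 0" --pt "255 0 0 0.035 5" --pt "255 0 0 0.035 5" --pt "255 0.005 -0.035 0 5" --pt "255 0.005 -0.035 0 5" --pt "255 0.005 -0.035 0 5" --pt "255 0.005 -0.035 0 5" --pt "255 0.005 -0.035 0 0" --pt "255 0.005 -0.035 0 0" --pt "255 0 -0.025 0 0" --pt "255 0 0 0 0"

```text
t: 8.03
tool_pos: [0.545, -0.1079, 0.1992]
ee_rot: [0.0, 0.933, 0.36, -0.001]
ft_force: [0.4, 0.4, -1.5]
grip_width: 0.0146
grip_force: 61.6
```

```bash
python3 - <<'E'
from h import *
d,P=get("wrist");save(d["img"],"w4.png");o=robot.get_obs();w,x,y,z=o["ee_rot"];print(o["t"],o["tool_pos"],np.degrees(2*np.arctan2(y,x)),o["ft_force"],o["moment"],o["grip_width"])
d,P=get("scene")
m=(np.hypot(P[...,0]-.5445,P[...,1]+.1035)<.075)
for a,b in((.1,.13),(.15,.18),(.183,.192)):
    t=P[m&(P[...,2]>a)&(P[...,2]<b)];
    if len(t):print(a,len(t),t.min(0).round(3),t.max(0).round(3))
t=P[m&(P[...,2]>.13)&(P[...,2]<.184)];A=t-t.mean(0)
# cylinder wall / top planes
t=P[m&(P[...,2]>.178)&(P[...,2]<.2)];print(len(t),np.linalg.svd(t-t.mean(0),full_matrices=False)[2][2],t.mean(0))
E
```

```text
8.0833 [ 0.54491687 -0.10577742  0.19915154] 42.2539322304352 [-0.04012269  0.26355201 -1.98562427] [-0.05268748 -0.01925668  0.00560179] 0.014483408010216988
0.1 140 [ 0.505 -0.131  0.122] [ 0.602 -0.05   0.13 ]
0.15 636 [ 0.503 -0.137  0.15 ] [ 0.599 -0.049  0.18 ]
0.183 943 [ 0.487 -0.162  0.183] [ 0.598 -0.049  0.192]
1220 [0.03796257 0.04192032 0.99839948] [ 0.55328843 -0.0923139   0.18943315]
```

View pics/w4.png

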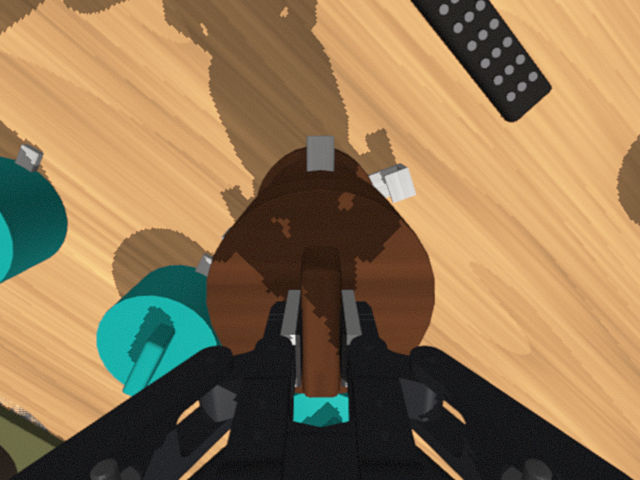

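>>> apply_moves --pt "255 0 0 -0.03 0" --pt "255 0 0 -0.03 0" --pt "255 0 0 -0.015 0" --pt "255 0 0 -0.008 0" --pt "255 0 0 -0.004 0" --pt "255 0 0 -0.002 0" --pt "255 0 0 -0.002 0" --pt "255 0 0 0 0" --pt "255 0 0 0 0"

```text
t: 8.88
tool_pos: [0.5464, -0.1039, 0.1106]
ee_rot: [0.001, 0.932, 0.362, 0.001]
ft_force: [-0.2, 0.7, -2.4]
grip_width: 0.0147
grip_force: 61.6
```

>>> apply_moves --pt "255 0 0 -0.001 0" --pt "255 0 0 -0.001 0" --pt "255 0 0 0 0" --pt "255 0 0 0 0"

```text
t: 9.22
tool_pos: [0.5463, -0.104, 0.1088]
ee_rot: [0.0, 0.932, 0.362, 0.001]
ft_force: [-2.9, 0.3, 6.6]
grip_width: 0.0142
grip_force: 62.7
```

```bash
cat > s.py <<'E'
from h import *
o=robot.get_obs();w,x,y,z=o["ee_rot"];print(o["t"],o["tool_pos"],np.degrees(2*np.arctan2(y,x)),o["ft_force"],o["grip_width"])
d,P=get("scene");I=d["img"].astype(int)
r=np.hypot(P[...,0]-.5445,P[...,1]+.1035)
t=P[(r<.05)&(r>.035)&(P[...,2]>.09)&(P[...,2]<.108)]
print('top z',np.median(t[:,2]) if len(t) else None, t[:,2].std())
s=P[(r>.06)&(r<.095)&(P[...,2]>.02)&(P[...,2]<.07)&(np.ptp(I,axis=2)<25)&(I.max(2)>80)]
a=np.degrees(np.arctan2(s[:,1]+.1035,s[:,0]-.5445));h=np.histogram(a,np.arange(-180,181,15));print([(int(e),int(n)) for n,e in zip(*h) if n])
save(cv2.resize(d["img"][170:310,200:420],None,fx=3,fy=3),"s_%d.png"%(o["t"]*100))
E
python3 s.py; ls pics
```

```text
9.2167 [ 0.54628021 -0.1040463   0.10879487] 42.45887700911132 [-2.92722532  0.2719943   6.63759869] 0.014155303405069063
top z 0.10047038082531701 0.0013797260685084797
[(-45, 38), (-30, 87), (-15, 2), (30, 1), (135, 54), (150, 78)]
crop1.png
s_921.png
scene0.png
top0.png
w1.png
w2.png
w3.png
w4.png
```

Shell top is at z 0.1005 and the wrist feels contact, so it is seated with the bar about 70° off. Now the turn.

>>> apply_moves --pt "255 0 0 0.0005 -3" --pt "255 0 0 0 -6" --pt "255 0 0 0 -6" --pt "255 0 0 0 -6" --pt "255 0 0 0 -6" --pt "255 0 0 0 -6" --pt "255 0 0 0 -6" --pt "255 0 0 0 -6" --pt "255 0 0 0 0"

```text
t: 10.02
tool_pos: [0.5465, -0.1043, 0.1087]
ee_rot: [0.001, 1.0, -0.023, 0.001]
ft_force: [-0.5, -0.3, 2.7]
grip_width: 0.0145
grip_force: 62.3
```

```bash
python3 s.py
```

```text
10.0167 [ 0.54653302 -0.10430246  0.1087312 ] -2.6385251423410097 [-0.45874169 -0.27389892  2.70293841] 0.014531639138563644
top z 0.10028532191250128 0.0014525638149692052
[(-45, 37), (-30, 83), (-15, 22), (0, 16), (135, 56), (150, 81), (165, 7)]
```

>>> apply_moves --pt "255 0 0 0 -5" --pt "255 0 0 0 -5" --pt "255 0 0 0 -5" --pt "255 0 0 0 -5" --pt "255 0 0 0 -5" --pt "255 0 0 0 0" --pt "255 0 0 0 0" --pt "255 0 0 0 0"

```text
t: 10.73
tool_pos: [0.5463, -0.1042, 0.1087]
ee_rot: [0.0, 0.972, -0.237, 0.001]
ft_force: [0.7, -0.5, 5.5]
grip_width: 0.0146
grip_force: 62.7
```

```bash
python3 s.py
```

```text
10.7333 [ 0.54630813 -0.10422183  0.10869815] -27.377549131341375 [ 0.67946031 -0.52342674  5.45975538] 0.014589207244192796
top z 0.10040432386456588 0.0012187290658523659
[(-45, 28), (-30, 75), (135, 51), (150, 51)]
```

Aligned at -27.4°. I'll release, retreat straight up, then check.

>>> apply_moves --pt "150 0 0 0 0" --pt "0 0 0 0 0" --pt "0 0 0 0 0" --pt "0 0 0 0 0" --pt "0 0 0 0 0" --pt "0 0 0 0 0" --pt "0 0 0 0.02 0" --pt "0 0 0 0.035 0" --pt "0 0 0 0.035 0" --pt "0 0 0 0.03 0" --pt "0 0 0 0 0" --pt "0 0 0 0 0"

```text
t: 11.78
tool_pos: [0.547, -0.1042, 0.2309]
ee_rot: [0.0, 0.971, -0.238, 0.003]
ft_force: [-0.3, 1.1, -0.0]
grip_width: 0.0852
grip_force: 0.0
```

```bash
python3 - <<'E'
from h import *
d,P=get("wrist");save(d["img"],"w5.png");I=d["img"].astype(int)
r=np.hypot(P[...,0]-.5445,P[...,1]+.1035)
t=P[(r<.05)&(P[...,2]>.12)&(P[...,2]<.136)];print('bar',len(t),t[:,2].max(),cv2.minAreaRect((t[:,:2]*1000).astype(np.float32)))
t=P[(r<.06)&(P[...,2]>.094)&(P[...,2]<.106)];print('top',cv2.minEnclosingCircle((t[:,:2]*1000).astype(np.float32)),np.median(t[:,2]),np.linalg.svd(t-t.mean(0),full_matrices=False)[2][2])
s=P[(r>.06)&(r<.095)&(P[...,2]>.044)&(P[...,2]<.06)&(np.ptp(I,axis=2)<25)&(I.max(2)>80)]
_,l,c=cv2.kmeans(s[:,:2].astype(np.float32),2,None,(3,50,1e-5),5,2);v=c[1]-c[0];print(c,c.mean(0),np.degrees(np.arctan2(v[1],v[0]))%180-180)
E
python3 s.py
```

```text
bar 1709 0.13160615363799286 ((545.0620727539062, -103.43518829345703), (15.833983421325684, 59.635772705078125), 62.09661102294922)
top ((544.5838623046875, -103.39070892333984), 54.97698211669922) 0.09923991335457272 [-4.06102873e-04 -1.05888033e-03  9.99999357e-01]
[[ 0.47147378 -0.06772748]
 [ 0.61010706 -0.13725099]] [ 0.54079044 -0.10248923] -26.633408
11.8333 [ 0.54586057 -0.10388572  0.22842288] -27.52834819913677 [ 0.38809036 -0.50314478 -0.99690488] 0.08536991151122808
top z 0.10051047185616713 0.0013425597614704777
[(-45, 30), (-30, 74), (135, 50), (150, 51)]
```

View pics/w5.png

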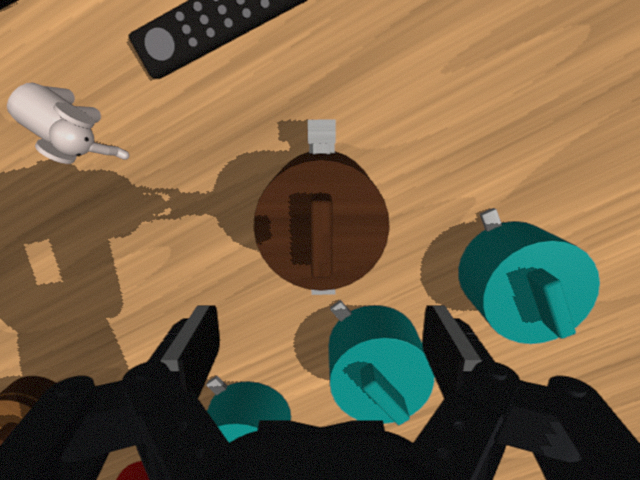

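The picture shows the bar at (321,235), in line with the hooks at (321,135) and (321,291). The shell is level, the tabs are under the hooks, and the elephant at (65,120) is standing.

```bash
python3 -c "
from station import robot;print(robot.finish_job())"
```

```text
the job is handed in; nothing more can be done
None
```

Job handed in at about 12 s of the 72 s allowed: the slim canister is inside, the shell is seated level with its bar within about 1–2° of the hook line by the last measurement, the gripper is clear, and the elephant is still standing; the hand-in call gave no verdict.

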